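# Drive the stuck plug out of the leaning sleeve

## Robot

A 7-joint arm with a two-finger parallel gripper is mounted at the origin on a cart in front of the work surface, level with it; the furniture and walls round the work are solid. World frame = base frame: x ahead of the robot, y to its left, z up, the work surface at z = 0. Lengths are in m, angles in rad, forces in N, time in s.
With the tool pointing down it reaches from about 0.4 to 0.875 m from the base axis. Payload 19.3 kg.
Tool frame: the origin (TCP) lies at the very end of the fingers, on their centre line; the grasp point (between the pads) lies 19 mm behind it; z points along the fingers, y is the line along which they close (so a half turn about z gives the same grasp; the last joint's range is limited). The gripper opens to 85 mm and grips with 20 to 120 N. Pads are 22 mm wide; open, the fingers measure 114 mm over their backs; the gripper's body (76 mm by 85 mm) begins 54 mm behind the grasp point. The pads swing forward as they close: fully open they stand 13 mm farther back than shut.
Start: joints at [-0.07, 0.521, -0.036, 1.599, 0.021, 1.021, -0.113], TCP at [0.625, -0, 0.231] pointing down, gripper open.
Joint ranges: [-2.91, 2.91], [-0.3, 2.13], [-1.5, 1.42], [0.17, 2.43], [-1.26, 4.41], [0.16, 1.93], [-2.52, 2.52]. Speed limits (rad/s): [1.89, 1.89, 2.39, 2.39, 3.01, 3.01, 3.01].

## Interface

Orientations are given as [roll, pitch, yaw] about the fixed x, y, z axes, in that order (R = Rz(yaw) Ry(pitch) Rx(roll)).
In Python, from workcell import bot gives the robot as it stands.
- The arm moves only by the tool servo_tool, never from a script. Its argument "plan" is a list of rows, each a list of 7 numbers: the finger opening in cm, from 0 to 8.54, then the shift along the tool's x, y, z in cm, then the turn, a rotation vector about the tool's x, y, z in degrees. In form: [[fingers, x, y, z, wx, wy, wz], ...]. A call has 1 to 10 rows; each row is the pose to reach, as a shift and turn from the pose commanded when the call began, along the tool's axes at that moment; what a row does not reach only later rows make up. A row lasts 1/10 s, in which the tool goes at most 50 mm and 8.59 degrees, less where a joint would pass 70% of its speed; a pose out of reach is approached as far as the arm can. A call with a gripper value outside its range is refused whole. The fingers move at their own pace and stop on an object; "force" is the grip in N (left out, the last holds). Time passes only in rows, so rows that repeat a pose let the fingers close. It gives the time, the measured TCP pose, the force, the opening and the grip force at its end, in the units of the state.
- bot.observe(): the state, without advancing time (a new reading comes with each control period).
- bot.grab_frame(name): name is "scene" or "side" or "wrist"; returns a dict with "frame" (420x560x3 uint8, blue, green, red), "mtx" (3x3 intrinsics, pixels), "R" (3x3) and "t" (3): a world point X has camera coordinates R X + t; the wrist camera has in their place "T_tool_cam" (4x4, takes a point from camera to tool coordinates, whose origin is the TCP and whose axes are the flange's). Camera axes: x right, y down, z forward; pixel columns grow to the right and rows downward; lengths in m; the calibration is good to about 2 mm. A picture is of the moment at which its call begins: read the wrist's pose just before it. There is no depth.
- bot.job_done(): hands the job in; it is judged then, once.
The state is a dict: "clock": time; "qpos": joint angles; "qd": joint speeds; "joint_efforts": joint torques, N m; "position": TCP position; "tool_rot": TCP orientation; "force": force on the tool from outside, world axes, zero at the start; "moment": the same for the moment, N m; "grip_width": finger opening in m; "finger_force": force on a finger pad.
Only numpy, scipy, OpenCV 4.12 (cv2) and the standard library are available. Lean on these libraries where they do the work, as an engineer would, in place of code of your own. Each camera call takes 0.05 s, during which the arm holds its last target. There are 200 camera calls.

## Task

Take the red-handled punch from its blue holder, put its rod into the upper mouth of the jig's leaning steel sleeve, in line with it, and press the stuck orange plug out of the lower end so that it drops into the jig's tray. The plug comes free just before the punch's collar meets the sprung black buffer of the stop ring round the mouth, which may be set high or low, so stop when you feel the collar on the buffer and never bottom it or force the punch against the sleeve. Then draw the punch out and stand it back in its holder, fully home on its collar, without ever touching the plug with the gripper or shifting the ring gauge, loupe or angle block.

Things in the scene. Friction and masses are not known exactly. Their poses are not given: they have to be found in the camera images.
- sleeve_mouth (a point): Centre of the upper mouth of the fixed steel sleeve: tube 67 mm long, 32 mm outside, 20 mm bore, rim chamfered 1.5 mm, leaning 0.56 rad (32 deg) from vertical. z axis: along it, up out of the mouth; y: level, across the jig. The mouth is 119 mm above the worktop. A brass stop ring (40 mm outside, 23 mm hole) with a black buffer on top stands 0.5 to 14.5 mm proud of this point: its setting is not given.
- sleeve_exit (a point): Centre of the lower, open end of the sleeve, 67 mm down the axis from the mouth and 62 mm above the worktop; same axes as sleeve_mouth.
- plug_center (a point): Centre of the orange plug: cylinder 18 mm across, 26 mm long, 30 g, z along it. At the start jammed in the sleeve, centre 24 mm up from the exit, upper face 30 mm below the mouth.
- plug: The orange plug. Two sprung brass shoes inside the bore, 28 mm long, grip it: 5 to 15 N along the axis moves it. The shoes are set together with the stop ring: the plug slips free of them and slides out of the exit when the punch collar is still about 3 mm off the ring. The sprung buffer on the ring gives 3 mm (4 N, rising to 25 N), then stops hard.
- jig: The grey jig, fixed to the worktop; origin on the worktop near the sleeve's foot, x axis toward the tray's far end, z up. Its base is a tray 172 mm (x, from -56 to +116 mm) by 112 mm (y), rim 24 mm above the worktop; the sleeve's exit lies at x = +20 mm over it, 62 mm up, the mouth at x = -16 mm, 119 mm up. Two cheeks beside the sleeve reach y = +-30 mm, 100 mm up.
- tray_floor (a point): Point on the floor of the jig's tray, 6 mm above the worktop, 55 mm from the jig's origin along its x axis; axes as the jig's. The tray's inner walls lie at x = -106 and +56 mm, y = -51 and +51 mm from it, and rise 18 mm above the floor.
- punch: The punch as a whole: steel rod 15 mm across and 67 mm long, then a dark collar 32 mm across and 6 mm thick, then a round red handle 24 mm across and 60 mm long with two black bands; 0.1 to 0.2 kg. Origin at the rod's tip, z axis from the tip up to the handle. It stands upright in the holder at the start.
- punch_tip (a point): Centre of the flat tip of the punch's rod; z axis toward the handle.
- punch_grip (a point): Centre of the punch's red handle, 103 mm from the tip along its axis and 30 mm above the collar: at the start it is 111 mm above the worktop. A good place to grasp across; z axis along the handle.
- holder_mouth (a point): Centre of the top rim of the blue holder (fixed): an upright tube 39 mm outside, 21 mm bore, rim 75 mm above the worktop, on a disc foot 68 mm across. The punch hangs in it by its collar, tip 67 mm below the rim.
- ring_gauge_0: Bystander: loose steel ring, 52 mm across, 16 mm high; origin at its underside.
- loupe: Bystander: loose black loupe, 45 mm across, 49 mm high, standing; origin at its underside.
- angle_block: Bystander: loose grey angle block, 66x46x49 mm; origin at its underside.
Things that resemble listed ones, but are neither listed nor needed, are in the scene too. There is more than one size of the punch; the job needs the smaller. Of the things that look like the part that bears holder_mouth, the smaller one is meant.

How it is judged:
On the way, in this order (a step that is already met when the one before it is completed fails the run):
1. the punch, put in through the sleeve's upper mouth, presses on the plug while the plug is still in the sleeve (contact force between punch and plug above 2 N and z of punch_tip in the frame of sleeve_mouth below -0.015 m and z of plug_center in the frame of sleeve_exit above 0.005 m and angle between the z axis of punch_tip and the z axis of sleeve_mouth, either way round below 0.12 rad), for 0.1 s.
2. the plug has been pushed out of the sleeve's lower end (z of plug_center in the frame of sleeve_exit below -0.015 m and contact force between plug and punch below 0.1 N), for 0.1 s.
At the end, for the whole second after the job is handed in: The plug lies at rest within the walls of the jig's tray, its centre less than 22 mm above the tray floor; the punch stands in its holder, tip within 8 mm of the holder's axis and at least 61 mm below the rim (fully home is 67 mm), tilted less than 0.12 rad, at rest (x of plug_center in the frame of tray_floor between -0.105 and 0.057 m and y of plug_center in the frame of tray_floor between -0.05 and 0.05 m and z of plug_center in the frame of tray_floor below 0.022 m and linear speed of each of plug, punch below 0.02 m/s and horizontal distance between punch_tip and holder_mouth below 0.008 m and z of punch_tip in the frame of holder_mouth below -0.061 m and angle between punch_tip's own z axis and vertical below 0.12 rad); the robot touches nothing.
It fails at once if the gripper touches the plug (contact force between the fingers and plug above 0.5 N).
It fails at once if the punch is forced against the jig, its sleeve or stop ring with more than 40 N (contact force between punch and jig above 40 N).
It fails at once if the steel ring gauge is moved more than 20 mm (distance of ring_gauge_0 from where it was at the start of the episode above 0.02 m).
It fails at once if the black loupe is moved more than 20 mm (distance of loupe from where it was at the start of the episode above 0.02 m).
It fails at once if the angle block is moved more than 20 mm (distance of angle_block from where it was at the start of the episode above 0.02 m).
It also fails if it takes over 54 s, if anything falls off the work surface, if the arm or the gripper's body presses on something with over 40 N, if the wrist force passes 120 N, or if a joint passes its speed limit or range.

## Working session

There is one attempt and no reset: what is moved stays moved. The work goes in short steps, Python scripts to look and compute and a tool call to move; the robot and the scene stay as the last step left them, time stands still between calls to the robot, and variables do not carry over. Pictures are saved under pics/ and viewed, at most 10 in all, crops included, and the job is handed in when it is done.

Besides the shell and the picture viewer there is one more tool, called after "Call:" as a command line: name --pt "numbers of a row" for each row, then --argument value for the rest. servo_tool: Moves the arm, as the interface text tells. Its arguments: {"type":"object","properties":{"plan":{"type":"array","items":{"type":"array","items":{"type":"number"}}},"force":{"type":"number"}},"required":["plan"]}

```bash
mkdir -p pics; ls; python3 - <<'E'
from workcell import bot
import cv2,pickle
D={}
for n in ("scene","side","wrist"):
    D[n]=bot.grab_frame(n); cv2.imwrite(f"pics/{n}0.png",D[n]["frame"])
    print(n,{k:v for k,v in D[n].items() if k!="frame"})
pickle.dump(D,open("d0.pkl","wb"))
print(bot.observe())
E
```

```text
pics
scene {'mtx': array([[395.94397864,   0.        , 279.39839145],
       [  0.        , 395.94397864, 209.68231461],
       [  0.        ,   0.        ,   1.        ]]), 'R': array([[-0.85671867, -0.51566747, -0.01096247],
       [-0.35900499,  0.6114341 , -0.70516931],
       [ 0.3703357 , -0.60019614, -0.7089542 ]]), 't': array([0.45613373, 0.23511562, 0.81425728])}
side {'mtx': array([[504.89495456,   0.        , 286.57314277],
       [  0.        , 504.89495456, 207.66702579],
       [  0.        ,   0.        ,   1.        ]]), 'R': array([[-0.59619786,  0.80282394,  0.00467201],
       [ 0.67393927,  0.5036303 , -0.54052047],
       [-0.43629574, -0.3191085 , -0.84131789]]), 't': array([ 0.3354758 , -0.31333413,  1.68946169])}
wrist {'mtx': array([[354.25621478,   0.        , 283.15499173],
       [  0.        , 354.25621478, 209.45763   ],
       [  0.        ,   0.        ,   1.        ]]), 'T_tool_cam': array([[ 1.40422966e-03, -9.49021332e-01, -3.15208724e-01,
         8.04600603e-02],
       [ 9.99998997e-01,  1.39140196e-03,  2.65722681e-04,
         3.72700346e-04],

[... 178 characters left out ...]
k': 0.15, 'qpos': array([-0.07022811,  0.52189559, -0.03632235,  1.59983294,  0.0212119 ,
        1.02109131, -0.11277983]), 'qd': array([-0.00070106, -0.00125979,  0.00109355, -0.00239349,  0.00074503,
       -0.00254356,  0.00081917]), 'joint_efforts': array([ 4.00798544e-04, -9.27376485e+01,  1.98035471e+00, -3.70049715e+01,
        1.79930578e-02,  6.46477114e-03, -1.41420460e-05]), 'position': array([ 6.24768666e-01, -1.63920545e-05,  2.30862278e-01]), 'tool_rot': array([-3.14075344e+00,  6.75285170e-05,  1.57083334e+00]), 'force': array([0.4314049 , 0.69605028, 0.7369864 ]), 'moment': array([ 0.02059319, -0.025914  , -0.02558149]), 'finger_force': 0.0, 'grip_width': 0.0854423722305136}
```

View pics/scene0.png

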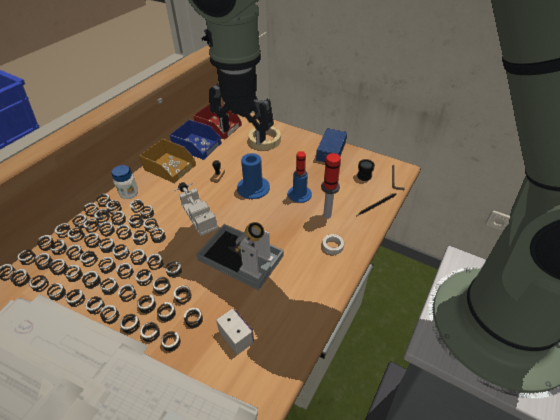

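View pics/side0.png

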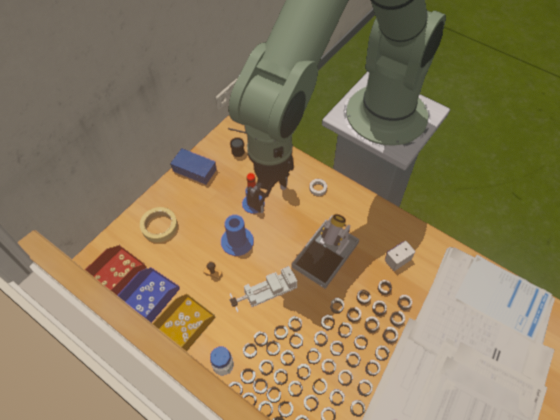

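```bash
cat > h.py <<'E'
import numpy as np,cv2,pickle
from scipy.spatial.transform import Rotation as Ro
def cam(f,obs=None):
    if "R" in f: return f["mtx"],f["R"],f["t"]
    R=Ro.from_euler("xyz",obs["tool_rot"]).as_matrix(); T=np.eye(4);T[:3,:3]=R;T[:3,3]=obs["position"]
    C=np.linalg.inv(T@f["T_tool_cam"]); return f["mtx"],C[:3,:3],C[:3,3]
def onz(c,uv,z):
    K,R,t=c; d=R.T@np.linalg.solve(K,[uv[0],uv[1],1]); o=-R.T@t
    return o+d*(z-o[2])/d[2]
def proj(c,X):
    K,R,t=c; p=(K@(R@np.atleast_2d(X).T+t[:,None])).T; return p[:,:2]/p[:,2:]
E
python3 - <<'E'
from h import *
D=pickle.load(open("d0.pkl","rb")); s=cam(D["scene"]); d=cam(D["side"])
np.set_printoptions(precision=4,suppress=True)
for n,c,uv,z in [("holder foot",s,(300,193),0),("top handle s",s,(301,153),.141),("top handle side",d,(251,177),.141),("big tip",s,(328,216),0),("bigholder s",s,(252,190),0),("bigholder d",d,(237,243),0),("mouth s",s,(255,230),.119),("mouth d",d,(340,221),.119),("ring s",s,(333,244),.008),("block",s,(235,330),.025),("loupe",s,(366,170),.02),
 ("tray s",s,(199,253),.024),("tray s",s,(215,228),.024),("tray s",s,(283,256),.024),("tray s",s,(265,285),.024),
 ("vise d",d,(270,287),.02)]: print(n,onz(c,uv,z))
a=cv2.resize(D["scene"]["frame"][120:300,190:400],None,fx=3.5,fy=3.3,interpolation=cv2.INTER_CUBIC)
cv2.imwrite("pics/crop1.png",a)
E
```

```text
holder foot [ 0.5487 -0.1382  0.    ]
top handle s [ 0.5477 -0.1339  0.141 ]
top handle side [ 0.5513 -0.1297  0.141 ]
big tip [ 0.4426 -0.0976  0.    ]
bigholder s [ 0.6709 -0.081  -0.    ]
bigholder d [ 0.6783 -0.088   0.    ]
mouth s [0.5156 0.1264 0.119 ]
mouth d [0.5111 0.1354 0.119 ]
ring s [ 0.3878 -0.0117  0.008 ]
block [0.4539 0.3005 0.025 ]
loupe [ 0.4224 -0.2997  0.02  ]
tray s [0.6401 0.1843 0.024 ]
tray s [0.6562 0.1025 0.024 ]
tray s [0.4669 0.0923 0.024 ]
tray s [0.4599 0.1805 0.024 ]
vise d [0.7354 0.0739 0.02  ]
```

View pics/crop1.png

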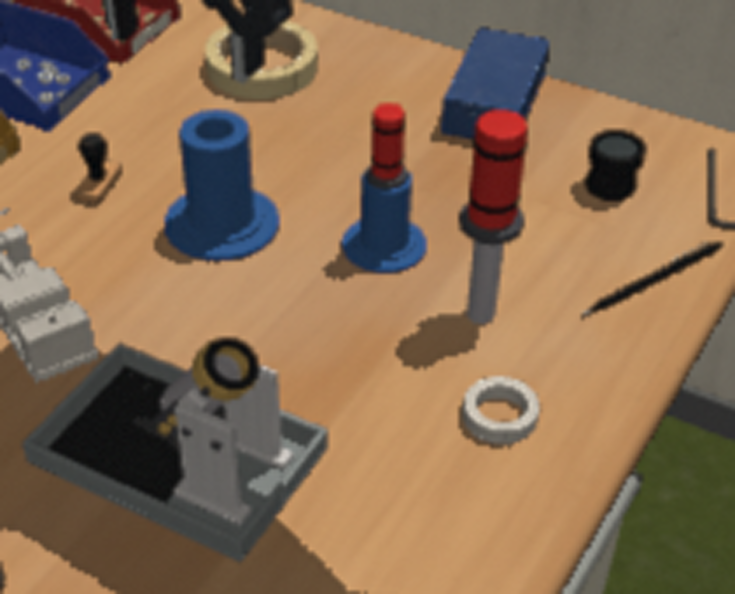

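View pics/wrist0.png

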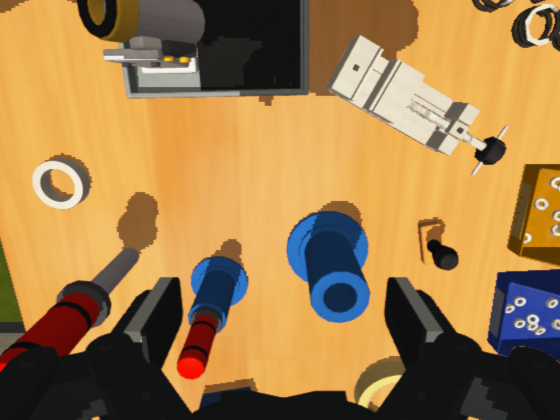

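Small punch stands in the small holder at scene (300,160)/(300,185). The larger punch at (332,185) stands free, and the larger holder at (252,175) is empty. The listed pair is the small punch in the small holder, as the crop confirms. The jig's mouth is at (256,230), leaning toward the robot. Next I measure the punch and jig more exactly.

```bash
python3 - <<'E'
from h import *
from scipy.optimize import least_squares
np.set_printoptions(precision=4,suppress=True)
D=pickle.load(open("d0.pkl","rb")); obs=dict(position=[.624769,0,.230862],tool_rot=[-3.14075,0,1.570833])
s=cam(D["scene"]);d=cam(D["side"]);w=cam(D["wrist"],obs)
# red handle centroid
for n,c,box in (("scene",s,(285,140,318,180)),("wrist",w,(170,300,225,385)),("side",d,(240,168,262,190))):
    x0,y0,x1,y1=box; f=D[n]["frame"][y0:y1,x0:x1].astype(int)
    m=(f[...,2]>100)&(f[...,1]<60)&(f[...,0]<60); v,u=np.nonzero(m)
    print(n,m.sum(),u.min()+x0,u.max()+x0,v.min()+y0,v.max()+y0,onz(c,(u.mean()+x0,v.mean()+y0),.111))
print("wrist top",onz(w,(190.5,366),.141))
# jig fit: outer rim corners at z=.024 ; jig frame x -56..116,y +-56
obsn=[(s,(198,253),(.116,.056)),(s,(225,224.5),(.116,-.056)),(s,(283.5,252),(-.056,-.056)),(s,(259.5,288),(-.056,.056)),(w,(308,95),(.116,-.056)),(w,(127,97),(-.056,-.056))]
def res(p):
    r=[];c,sn=np.cos(p[2]),np.sin(p[2])
    for cm,uv,(a,b) in obsn: r+=list(proj(cm,[p[0]+c*a-sn*b,p[1]+sn*a+c*b,.024])[0]-uv)
    return np.array(r)
q=least_squares(res,[.53,.14,0],loss="soft_l1");print(q.x,res(q.x))
R=Ro.from_euler("z",-90,degrees=True)*Ro.from_euler("y",32,degrees=True)
print("rotvec",R.as_rotvec(degrees=True))
E
```

```text
scene 83 296 304 152 173 [ 0.5516 -0.1419  0.111 ]
wrist 1238 177 214 315 378 [ 0.5458 -0.1409  0.111 ]
side 78 248 254 174 186 [ 0.5444 -0.1385  0.111 ]
wrist top [ 0.5498 -0.1319  0.141 ]
[0.5311 0.1321 0.0139] [-2.568   0.5229 -1.2716 -1.5732 -0.1301 -2.4746 -1.7747 -3.5692 -0.4647
 -0.1273 -1.5679  0.2635]
rotvec [ 25.0733  25.0733 -87.4412]
```

Call:
servo_tool --pt "8.5 -13.7 -3.9 1 25.07 25.07 -87.44" --pt "8.5 -13.7 -3.9 1 25.07 25.07 -87.44" --pt "8.5 -13.7 -3.9 1 25.07 25.07 -87.44" --pt "8.5 -13.7 -3.9 1 25.07 25.07 -87.44" --pt "8.5 -13.7 -3.9 1 25.07 25.07 -87.44" --pt "8.5 -13.7 -3.9 1 25.07 25.07 -87.44" --pt "8.5 -13.7 -3.9 1 25.07 25.07 -87.44" --pt "8.5 -13.7 -3.9 1 25.07 25.07 -87.44" --pt "8.5 -13.7 -3.9 1 25.07 25.07 -87.44" --pt "8.5 -13.7 -3.9 1 25.07 25.07 -87.44"

```text
clock: 1.15
position: [0.5859, -0.1374, 0.2209]
tool_rot: [-3.094, -0.51, 2.958]
force: [-0.4, -0.2, 0.1]
grip_width: 0.0848
finger_force: 0.0
```

```bash
cat >> h.py <<'E'
def target(obs,P,phi,yaw=0):
    """print shift(cm)/rotvec(deg) from current measured pose to P, tool tilt phi (deg, about world y), yaw (deg)"""
    R0=Ro.from_euler("xyz",obs["tool_rot"])
    Rt=Ro.from_euler("z",yaw,degrees=True)*Ro.from_euler("y",phi,degrees=True)*Ro.from_matrix(np.array([[-1,0,0],[0,1,0],[0,0,-1.]]))
    print("shift",np.round(R0.inv().apply(np.array(P)-obs["position"])*100,2),"rot",np.round((R0.inv()*Rt).as_rotvec(degrees=True),2))
E
python3 - <<'E'
from h import *
from workcell import bot
o=bot.observe(); f=bot.grab_frame("wrist"); cv2.imwrite("pics/w1.png",f["frame"]); pickle.dump((o,f),open("w1.pkl","wb"))
print(o["qpos"].round(2)); c=cam(f,o)
im=f["frame"].astype(int); m=((im[...,2]>100)&(im[...,1]<60)&(im[...,0]<60)).astype(np.uint8)
n,l,st,ce=cv2.connectedComponentsWithStats(m)
for i in range(1,n):
    if st[i,4]>100: print(st[i],ce[i],onz(c,ce[i],.111))
print(proj(c,[[.548,-.137,z] for z in (.141,.081,.075,0)]))
target(o,(.586,-.137,.171),32);target(o,(.538,-.137,.095),32)
E
```

```text
[ 0.29  0.81 -0.33  1.21  0.19  1.67  1.37]
[ 280   16   54   61 2562] [306.91295863  45.34504294] [ 0.39266767 -0.09079229  0.111     ]
[ 285   73   44   38 1040] [305.11538462  93.90096154] [ 0.43742347 -0.10007419  0.111     ]
[287 107  32  15 144] [300.66666667 116.59722222] [ 0.4569685  -0.10718784  0.111     ]
[270 209  33  33 843] [285.65361803 224.82799526] [ 0.54468915 -0.13401487  0.111     ]
[[280.71579014 223.8858797 ]
 [284.06356119 234.1749113 ]
 [284.32903563 234.99081983]
 [286.96494429 243.09201526]]
shift [-2.44  0.25  4.35] rot [ 2.63  2.56 -9.11]
shift [-2.03 -0.2  13.32] rot [ 2.63  2.56 -9.11]
```

View pics/w1.png

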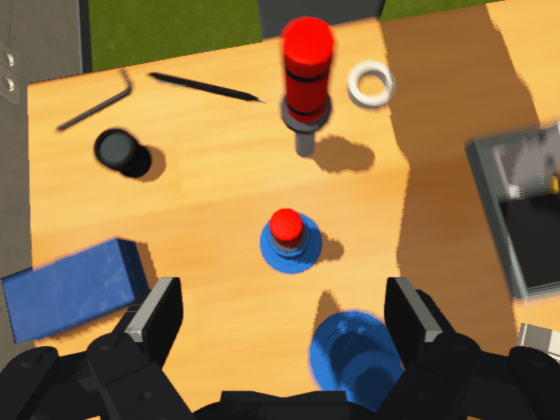

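Handle top at (286,224), foot centre (291,242): about 3 mm to +y of my estimate. The large holder sits at (360,350), clear of the fingers.

Call:
servo_tool --pt "8.5 -2.4 0.55 4.35 2.63 2.56 -9.11" --pt "8.5 -2.4 0.55 4.35 2.63 2.56 -9.11" --pt "8.5 -2.3 0.4 7 2.63 2.56 -9.11" --pt "8.5 -2.15 0.25 10 2.63 2.56 -9.11" --pt "8.5 -2.0 0.1 13.3 2.63 2.56 -9.11" --pt "8.5 -2.0 0.1 13.3 2.63 2.56 -9.11" --pt "1.5 -2.0 0.1 13.3 2.63 2.56 -9.11" --pt "1.5 -2.0 0.1 13.3 2.63 2.56 -9.11" --pt "1.5 -2.0 0.1 13.3 2.63 2.56 -9.11" --pt "1.5 -2.0 0.1 13.3 2.63 2.56 -9.11" --force 70

```text
clock: 2.2
position: [0.5394, -0.1336, 0.0961]
tool_rot: [-3.139, -0.555, 3.135]
force: [-0.2, -0.2, -1.2]
grip_width: 0.0277
finger_force: 0.0
```

Call:
servo_tool --pt "1.5 0 0 0 0 0 0" --pt "1.5 0 0 0 0 0 0" --pt "1.5 0 0 0 0 0 0"

```text
clock: 2.5
position: [0.5393, -0.1336, 0.0961]
tool_rot: [-3.139, -0.555, 3.135]
force: [1.6, 0.3, 6.1]
grip_width: 0.0226
finger_force: 68.2
```

```bash
python3 - <<'E'
from h import *
from workcell import bot
o=bot.observe(); pickle.dump(o,open("grasp.pkl","wb"));print(o["position"],o["tool_rot"],o["force"],o["moment"],o["finger_force"],o["qpos"].round(2))
p=o["position"]
target(o,p+[0,0,.09],32); target(o,p+[-.05,.1,.13],16)
E
```

```text
[ 0.53929469 -0.13358862  0.09612573] [-3.13892985 -0.55501506  3.13511497] [1.61937251 0.34660279 6.06772575] [ 0.00020989 -0.13533649 -0.04981892] 68.18697094917297 [ 0.3   0.9  -0.35  1.41  0.28  1.44  1.45]
shift [ 4.74 -0.02 -7.65] rot [ 0.04  0.2  -0.32]
shift [11.15  9.95 -8.41] rot [ -0.   -15.8   -0.32]
```

Call:
servo_tool --pt "1.5 1.0 0 -1.7 0 0 0" --pt "1.5 2.4 0 -3.8 0 0 0" --pt "1.5 3.6 0 -5.8 0 0 0" --pt "1.5 4.8 0 -7.7 0 0 0" --pt "1.5 5.4 0 -8.6 0 0 0"

```text
clock: 3.0
position: [0.539, -0.1334, 0.1999]
tool_rot: [-3.139, -0.553, 3.135]
force: [-0.3, -0.1, -2.1]
grip_width: 0.0222
finger_force: 68.5
```

```bash
cat >> h.py <<'E'
TH=0.56
def tgt2(o,tip,lean,yaw,t_tool,a_tool):
    """pose with punch tip at `tip`, axis leaning `lean` (rad) to -x in a frame turned by yaw (rad)"""
    g=pickle.load(open("grasp.pkl","rb")); Rg=Ro.from_euler("xyz",g["tool_rot"])
    Rt=Ro.from_euler("z",yaw)*Ro.from_euler("y",-lean)*Ro.from_matrix(align(a_tool,Rg))
    P=np.array(tip)-Rt.apply(t_tool)
    R0=Ro.from_euler("xyz",o["tool_rot"])
    print("shift",np.round(R0.inv().apply(P-o["position"])*100,2),"rot",np.round((R0.inv()*Rt).as_rotvec(degrees=True),2)); return P,Rt
def align(a_tool,Rg):
    # correction so that axis a_tool maps to world z, near the grasp orientation
    a=Rg.apply(a_tool); C,_=Ro.align_vectors([[0,0,1]],[a]); return (C*Rg).as_matrix()
def nominal(gx=.5485,gy=-.1336):
    g=pickle.load(open("grasp.pkl","rb")); Rg=Ro.from_euler("xyz",g["tool_rot"])
    return Rg.inv().apply(np.array([gx,gy,.008])-g["position"]),Rg.inv().apply([0,0,1.])
def axis(yaw): return np.array([-np.sin(TH)*np.cos(yaw),-np.sin(TH)*np.sin(yaw),np.cos(TH)])
E
python3 - <<'E'
from h import *
from workcell import bot
o=bot.observe(); print(o["position"],o["force"],o["finger_force"],o["grip_width"])
t,a=nominal(); print(t,a)
m=np.array([.515,.132,.119])
print(tgt2(o,m+.065*axis(.014),TH,.014,t,a)[0])
E
```

```text
[ 0.53897481 -0.13339255  0.19992626] [-0.26235437 -0.14561396 -2.052784  ] 68.54571461677551 0.022217201133391762
[-0.05426181  0.00023477  0.0700463 ] [ 0.5269561  -0.0022631  -0.84988949]
shift [12.08 26.35  2.22] rot [ 3.000e-02 -3.198e+01 -8.100e-01]
[0.42587106 0.13076349 0.24384683]
```

Call:
servo_tool --pt "1.5 4 2 -2 0 -8 0" --pt "1.5 8 6 -1 0 -16 0" --pt "1.5 11 10.5 1 0 -24 -0.4" --pt "1.5 12.08 15 2.22 0 -31.98 -0.8" --pt "1.5 12.08 19.5 2.22 0 -31.98 -0.8" --pt "1.5 12.08 23.5 2.22 0 -31.98 -0.8" --pt "1.5 12.08 26.35 2.22 0 -31.98 -0.8" --pt "1.5 12.08 26.35 2.22 0 -31.98 -0.8" --pt "1.5 12.08 26.35 2.22 0 -31.98 -0.8"

```text
clock: 3.9
position: [0.4248, 0.1315, 0.2416]
tool_rot: [3.14, 0.002, -3.131]
force: [-0.3, -1.7, -1.0]
grip_width: 0.0224
finger_force: 68.9
```

```bash
python3 - <<'E'
from h import *
from workcell import bot
o=bot.observe(); print(o["position"],o["tool_rot"],o["force"],o["moment"],o["qpos"].round(2))
D={n:bot.grab_frame(n) for n in ("wrist","scene","side")}; D["obs"]=o; pickle.dump(D,open("d2.pkl","wb"))
m=np.array([.515,.132,.119]); A=axis(.014)
for n in ("wrist","scene","side"):
    print(n,proj(cam(D[n],o),[m,m+.0145*A,m+.065*A,m+.132*A]).round(1))
W=D["wrist"]["frame"]
S=cv2.resize(D["scene"]["frame"][155:295,190:310],(360,420),interpolation=cv2.INTER_CUBIC)
E_=cv2.resize(D["side"]["frame"][150:290,280:400],(360,420),interpolation=cv2.INTER_CUBIC)
cv2.imwrite("pics/w2.png",np.hstack([W[:,150:430],S[:,:250],E_[:,:260]]))
E
```

```text
[0.42484449 0.13154107 0.24158909] [ 3.14001965e+00  1.96932779e-03 -3.13078391e+00] [-0.27364651 -1.69791427 -0.99586302] [-0.03001384  0.03173964 -0.01017428] [ 0.07  0.26 -0.6   2.02  0.19  0.91  0.96]
wrist [[282.7 299.3]
 [282.7 299.5]
 [282.6 300.3]
 [282.5 302.2]]
scene [[253.8 231.8]
 [256.5 229.3]
 [266.8 219.9]
 [282.  205.8]]
side [[338.1 221.4]
 [340.1 216.9]
 [347.3 200.9]
 [357.3 178.7]]
```

View pics/w2.png

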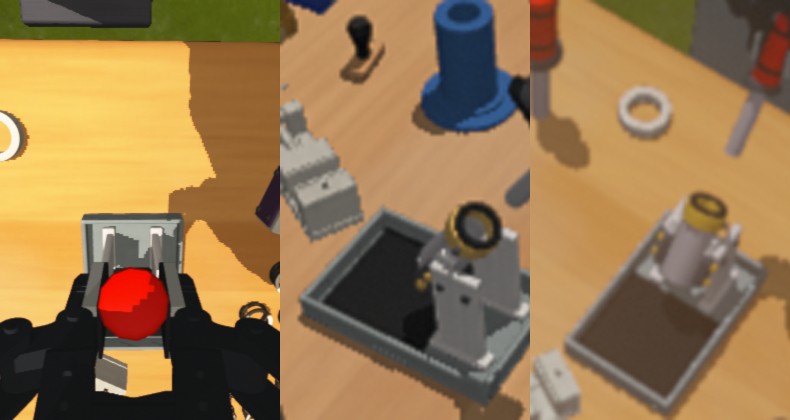

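The wrist view looks straight down the punch axis. The handle end is centred at (283,303), the tray's near corners are at (232,214) and (334,214), and the punch hides the mouth. Ring mouth is at scene (255.7,231) and side (339.3,219), about 1 px from the prediction.

```bash
python3 - <<'E'
from h import *
from scipy.optimize import least_squares
np.set_printoptions(precision=4,suppress=True)
D=pickle.load(open("d2.pkl","rb")); D0=pickle.load(open("d0.pkl","rb")); o=D["obs"]
s=cam(D["scene"]);d=cam(D["side"]);w=cam(D["wrist"],o);w0=cam(D0["wrist"],dict(position=[.624769,0,.230862],tool_rot=[-3.14075,0,1.570833]))
C=lambda p,a,b,z:[p[0]+np.cos(p[2])*a-np.sin(p[2])*b,p[1]+np.sin(p[2])*a+np.cos(p[2])*b,z]
rows=[(w,(232,214),(-.056,-.056,.024)),(w,(334,214),(-.056,.056,.024)),(w0,(308,95),(.116,-.056,.024)),(w0,(127,97),(-.056,-.056,.024)),
(s,(190+22/3,155+298/3),(.116,.056,.024)),(s,(190+105/3,155+208/3),(.116,-.056,.024)),(d,(280+37/3,150+342/3),(.116,-.056,.024)),(d,(280+138/3,150+411/3),(.116,.056,.024))]
def res(p):
    r=[]
    for c,uv,X in rows: r+=list(proj(c,C(p,*X))[0]-uv)
    h=p[3]
    X=C(p,-.016-h*np.sin(TH),0,.119+h*np.cos(TH))
    r+=list(proj(s,X)[0]-(255.7,231))+list(proj(d,X)[0]-(339.3,219))
    return np.array(r)
q=least_squares(res,[.53,.13,0,.007],loss="soft_l1");print(q.x);print(res(q.x).reshape(-1,2).round(1))
print("mouth",C(q.x,-.016,0,.119))
# rod tip seen by scene/side : predicted tip from nominal
t,a=nominal(); R=Ro.from_euler("xyz",o["tool_rot"]); tip=R.apply(t)+o["position"]; ax=R.apply(a)
print("tip",tip,ax,proj(s,[tip,tip+.05*ax]),proj(d,[tip,tip+.067*ax,tip+.133*ax]))
E
```

```text
[0.5295 0.1324 0.0187 0.0066]
[[-1.1  3.5]
 [ 0.2  2.8]
 [-1.9 -1.1]
 [-3.   0.2]
 [-1.5 -0.2]
 [-1.  -1. ]
 [-0.8 -1.1]
 [ 0.3 -1.7]
 [-0.1 -0. ]
 [ 0.1 -0. ]]
mouth [np.float64(0.5134899832626924), np.float64(0.1321278539852356), 0.119]
tip [0.4792 0.1325 0.1717] [-0.5286 -0.0093  0.8488] [[267.0613 221.2139]
 [278.2301 210.8938]] [[347.8117 201.2587]
 [357.731  179.1135]
 [368.01   156.165 ]]
```

```bash
cat >> h.py <<'E'
M=np.array([.513,.1322,.119]); YAW=.016
def state(o,t,a):
    R=Ro.from_euler("xyz",o["tool_rot"]); tip=R.apply(t)+o["position"]; ax=R.apply(a); A=axis(YAW)
    dl=tip-M; dep=dl@A; p=np.array([np.cos(TH),0,np.sin(TH)])
    print("clock",round(o["clock"],2),"dep(mm)",(dep*1e3).round(2),"perp",(dl@p*1e3).round(2),"y",(dl[1]*1e3).round(2),"ang",np.degrees(np.arccos(ax@A)).round(2),"F",np.round(o["force"],1),"Fax",np.round(o["force"]@A,1),"M",np.round(o["moment"],2))
E
python3 - <<'E'
from h import *
from workcell import bot
o=bot.observe(); t,a=nominal(); state(o,t,a)
tgt2(o,M+.020*axis(YAW),TH,YAW,t,a)
R=Ro.from_euler("xyz",o["tool_rot"]);print("axis-down in tool",R.inv().apply(-axis(YAW)))
E
```

```text
clock 4.05 dep(mm) 62.15 perp -0.43 y -1.81 ang 0.2 F [ 1.3 -0.  -1.6] Fax -2.1 M [-0.02  0.08 -0.01]
shift [-2.25  0.13  3.57] rot [ 0.03 -0.18 -0.2 ]
axis-down in tool [-0.52966475  0.00374345  0.84819882]
```

Call:
servo_tool --pt "1.5 -0.8 0.05 1.2 0 -0.1 -0.1" --pt "1.5 -1.6 0.1 2.5 0 -0.18 -0.2" --pt "1.5 -2.25 0.13 3.57 0 -0.18 -0.2" --pt "1.5 -2.25 0.13 3.57 0 -0.18 -0.2" --pt "1.5 -2.25 0.13 3.57 0 -0.18 -0.2"

```text
clock: 4.55
position: [0.4476, 0.1321, 0.2054]
tool_rot: [3.14, 0.004, -3.13]
force: [-0.5, -0.3, -1.2]
grip_width: 0.0227
finger_force: 68.9
```

```bash
python3 - <<'E'
from h import *
from workcell import bot
o=bot.observe(); t,a=nominal(); state(o,t,a)
tgt2(o,M+.020*axis(YAW),TH,YAW,t,a);tgt2(o,M+.0*axis(YAW),TH,YAW,t,a)
D={n:bot.grab_frame(n) for n in ("scene","side")}; o=bot.observe(); state(o,t,a)
S=cv2.resize(D["scene"]["frame"][170:260,220:310],(400,400),interpolation=cv2.INTER_CUBIC)
E_=cv2.resize(D["side"]["frame"][160:250,300:390],(400,400),interpolation=cv2.INTER_CUBIC)
cv2.imwrite("pics/w3.png",np.hstack([S,E_]))
E
```

```text
clock 4.55 dep(mm) 19.75 perp -0.39 y 0.89 ang 0.1 F [-0.5 -0.3 -1.2] Fax -0.8 M [ 0.   -0.03  0.03]
shift [-0.01 -0.09 -0.04] rot [ 0.06 -0.05  0.06]
shift [-1.07 -0.09  1.66] rot [ 0.06 -0.05  0.06]
clock 4.65 dep(mm) 20.24 perp 0.19 y 1.06 ang 0.1 F [ 0.3  1.3 -1.1] Fax -1.2 M [ 0.02  0.01 -0.05]
```

View pics/w3.png

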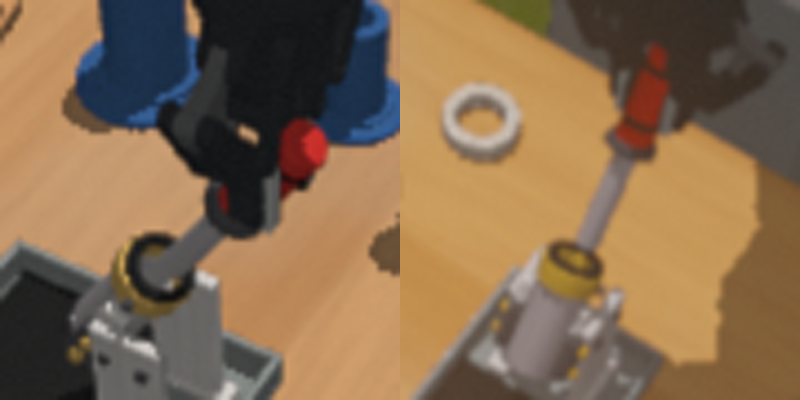

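```bash
python3 - <<'E'
from h import *
from workcell import bot
o=bot.observe(); t,a=nominal(); R=Ro.from_euler("xyz",o["tool_rot"]); tip=R.apply(t)+o["position"]; ax=R.apply(a);A=axis(YAW)
D=pickle.load(open("d2.pkl","rb"))
X=[M+.003*A,M+.007*A,M+.012*A,tip,tip+.04*ax,tip+.067*ax,tip+.133*ax, tip+[.003,0,0],tip+[0,.003,0]]
print(((proj(cam(D["scene"]),X)-(220,170))*400/90).round(0));print(((proj(cam(D["side"]),X)-(300,160))*400/90+[400,0]).round(0))
E
```

```text
[[156. 274.]
 [159. 271.]
 [164. 267.]
 [169. 262.]
 [205. 229.]
 [231. 205.]
 [302. 140.]
 [164. 260.]
 [165. 266.]]
[[573. 267.]
 [576. 261.]
 [579. 254.]
 [586. 244.]
 [611. 187.]
 [628. 148.]
 [673.  49.]
 [583. 247.]
 [590. 246.]]
```

Call:
servo_tool --pt "1.5 -0.1 -0.08 0.2 0 0 0" --pt "1.5 -0.21 -0.15 0.34 0 0 0" --pt "1.5 -0.32 -0.15 0.51 0 0 0" --pt "1.5 -0.42 -0.15 0.68 0 0 0" --pt "1.5 -0.42 -0.15 0.68 0 0 0"

```text
clock: 5.15
position: [0.452, 0.1308, 0.1987]
tool_rot: [3.14, 0.005, -3.13]
force: [-0.5, 0.0, -0.6]
grip_width: 0.0223
finger_force: 68.9
```

Call:
servo_tool --pt "1.5 -0.11 0 0.17 0 0 0" --pt "1.5 -0.21 0 0.34 0 0 0" --pt "1.5 -0.32 0 0.51 0 0 0" --pt "1.5 -0.32 0 0.51 0 0 0"

```text
clock: 5.55
position: [0.4553, 0.1308, 0.1936]
tool_rot: [3.14, 0.005, -3.13]
force: [-1.1, -0.1, -0.9]
grip_width: 0.0225
finger_force: 68.9
```

```bash
cat > st.py <<'E'
from h import *
from workcell import bot
o=bot.observe(); t,a=nominal(); state(o,t,a)
E
python3 st.py
```

```text
clock 5.55 dep(mm) 5.73 perp -0.1 y -0.36 ang 0.09 F [-1.1 -0.1 -0.9] Fax -0.2 M [0.01 0.04 0.  ]
```

Continue 6 mm, then further, watching the force.

Call:
servo_tool --pt "1.5 -0.11 0 0.17 0 0 0" --pt "1.5 -0.21 0 0.34 0 0 0" --pt "1.5 -0.32 0 0.51 0 0 0" --pt "1.5 -0.42 0 0.68 0 0 0" --pt "1.5 -0.42 0 0.68 0 0 0"

```text
clock: 6.05
position: [0.4595, 0.1309, 0.1868]
tool_rot: [3.14, 0.005, -3.13]
force: [-0.1, 0.3, -0.3]
grip_width: 0.0226
finger_force: 68.9
```

Call:
servo_tool --pt "1.5 -0.11 0 0.17 0 0 0" --pt "1.5 -0.21 0 0.34 0 0 0" --pt "1.5 -0.32 0 0.51 0 0 0" --pt "1.5 -0.42 0 0.68 0 0 0" --pt "1.5 -0.42 0 0.68 0 0 0"

```text
clock: 6.55
position: [0.4638, 0.1309, 0.18]
tool_rot: [3.14, 0.005, -3.13]
force: [1.2, -0.5, -2.2]
grip_width: 0.0228
finger_force: 68.9
```

```bash
python3 st.py
```

```text
clock 6.55 dep(mm) -10.24 perp -0.1 y -0.25 ang 0.09 F [ 1.2 -0.5 -2.2] Fax -2.5 M [ 0.   -0.   -0.03]
```

Call:
servo_tool --pt "1.5 -0.16 0 0.25 0 0 0" --pt "1.5 -0.32 0 0.51 0 0 0" --pt "1.5 -0.48 0 0.76 0 0 0" --pt "1.5 -0.64 0 1.02 0 0 0" --pt "1.5 -0.8 0 1.27 0 0 0" --pt "1.5 -0.8 0 1.27 0 0 0"

```text
clock: 7.15
position: [0.4718, 0.1311, 0.1673]
tool_rot: [3.14, 0.005, -3.13]
force: [0.5, 0.2, -1.0]
grip_width: 0.0227
finger_force: 68.9
```

Call:
servo_tool --pt "1.5 -0.11 0 0.17 0 0 0" --pt "1.5 -0.21 0 0.34 0 0 0" --pt "1.5 -0.32 0 0.51 0 0 0" --pt "1.5 -0.42 0 0.68 0 0 0" --pt "1.5 -0.42 0 0.68 0 0 0"

```text
clock: 7.65
position: [0.476, 0.1312, 0.1607]
tool_rot: [3.14, 0.005, -3.13]
force: [-0.2, -0.2, -1.0]
grip_width: 0.0222
finger_force: 69.4
```

```bash
python3 st.py
```

```text
clock 7.65 dep(mm) -33.1 perp -0.0 y 0.01 ang 0.09 F [-0.2 -0.2 -1. ] Fax -0.7 M [-0.05  0.11  0.05]
```

Call:
servo_tool --pt "1.5 -0.08 0 0.13 0 0 0" --pt "1.5 -0.16 0 0.25 0 0 0" --pt "1.5 -0.24 0 0.38 0 0 0" --pt "1.5 -0.24 0 0.38 0 0 0"

```text
clock: 8.05
position: [0.4783, 0.1312, 0.157]
tool_rot: [3.14, 0.005, -3.13]
force: [-1.7, 0.0, 0.9]
grip_width: 0.0225
finger_force: 69.5
```

```bash
python3 st.py
```

```text
clock 8.05 dep(mm) -37.5 perp 0.03 y 0.04 ang 0.09 F [-1.7  0.   0.9] Fax 1.7 M [0.   0.49 0.02]
```

Call:
servo_tool --pt "1.5 -0.08 0 0.13 0 0 0" --pt "1.5 -0.16 0 0.25 0 0 0" --pt "1.5 -0.24 0 0.38 0 0 0" --pt "1.5 -0.24 0 0.38 0 0 0"

```text
clock: 8.45
position: [0.4808, 0.1312, 0.1532]
tool_rot: [3.14, 0.005, -3.13]
force: [-1.9, 0.7, 2.1]
grip_width: 0.0226
finger_force: 69.5
```

```bash
python3 st.py
```

```text
clock 8.45 dep(mm) -42.03 perp 0.03 y 0.05 ang 0.09 F [-1.9  0.7  2.1] Fax 2.7 M [-0.03  0.52 -0.04]
```

Call:
servo_tool --pt "1.5 -0.08 0 0.13 0 0 0" --pt "1.5 -0.16 0 0.25 0 0 0" --pt "1.5 -0.24 0 0.38 0 0 0" --pt "1.5 -0.24 0 0.38 0 0 0"

```text
clock: 8.85
position: [0.4833, 0.1313, 0.1494]
tool_rot: [3.14, 0.005, -3.13]
force: [-0.4, 0.6, -0.6]
grip_width: 0.0224
finger_force: 69.5
```

Call:
servo_tool --pt "1.5 -0.08 0 0.13 0 0 0" --pt "1.5 -0.16 0 0.25 0 0 0" --pt "1.5 -0.16 0 0.25 0 0 0"

```text
clock: 9.15
position: [0.485, 0.1313, 0.1468]
tool_rot: [3.14, 0.005, -3.13]
force: [0.1, -0.9, -0.6]
grip_width: 0.0227
finger_force: 69.4
```

```bash
python3 st.py
```

```text
clock 9.15 dep(mm) -49.67 perp 0.31 y 0.07 ang 0.09 F [ 0.1 -0.9 -0.6] Fax -0.5 M [-0.04 -0.01 -0.05]
```

```bash
cat > plug.py <<'E'
from h import *
from workcell import bot
for n in ("scene","side"):
    f=bot.grab_frame(n); c=cam(f); h=cv2.cvtColor(f["frame"],cv2.COLOR_BGR2HSV)
    x0,y0,x1,y1=(195,222,290,292) if n=="scene" else (290,205,362,292)
    s=h[y0:y1,x0:x1]; m=((s[...,0]<18)&(s[...,1]>150)&(s[...,2]>90)).astype(np.uint8)
    k,l,st,ce=cv2.connectedComponentsWithStats(m)
    for i in range(1,k):
        if st[i,4]>4:
            q=onz(c,ce[i]+(x0,y0),.016); print(n,st[i,4],(ce[i]+(x0,y0)).round(1),(q-[.5295,.1324,0]).round(3), s[l==i].mean(0).round(0))
E
python3 plug.py
```

```text
scene 8 [270.5 222.2] [ 0.023 -0.122  0.016] [  1. 200. 101.]
side 81 [342.6 209.6] [-0.113 -0.039  0.016] [  6. 190. 123.]
side 298 [306.  223.2] [-0.012 -0.097  0.016] [ 17. 153. 194.]
side 9 [356. 250.] [-0.025  0.063  0.016] [ 15. 152. 123.]
side 5 [359.8 251.4] [-0.027  0.074  0.016] [ 15. 152. 123.]
side 15 [350.7 262.5] [0.017 0.072 0.016] [ 15. 152. 123.]
```

Call:
servo_tool --pt "1.5 -0.06 0 0.1 0 0 0" --pt "1.5 -0.13 0 0.21 0 0 0" --pt "1.5 -0.13 0 0.21 0 0 0"

```text
clock: 9.55
position: [0.4863, 0.1313, 0.1447]
tool_rot: [3.14, 0.005, -3.13]
force: [0.4, 0.5, -2.3]
grip_width: 0.0227
finger_force: 69.4
```

```bash
python3 st.py; python3 - <<'E'
from h import *
from workcell import bot
fs=[bot.grab_frame(n)["frame"] for n in ("scene","side")]
cv2.imwrite("pics/w4.png",np.hstack([cv2.resize(fs[0][200:300,195:295],(400,400),interpolation=cv2.INTER_CUBIC),cv2.resize(fs[1][190:290,280:380],(400,400),interpolation=cv2.INTER_CUBIC)]))
E
```

```text
clock 9.55 dep(mm) -52.14 perp 0.27 y 0.08 ang 0.09 F [ 0.4  0.5 -2.3] Fax -2.1 M [0.03 0.03 0.03]
```

View pics/w4.png

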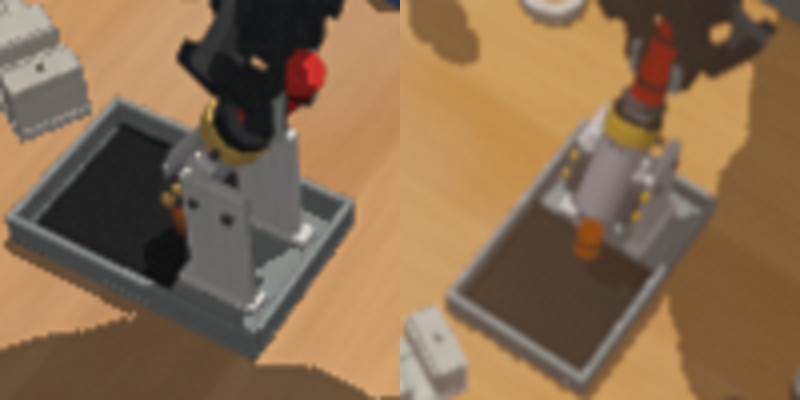

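Plug is at side px (327.5,250) and scene (240,255), just out of or under the exit. I'll check whether it hangs or lies on the floor.

```bash
python3 - <<'E'
from h import *
D=pickle.load(open("d2.pkl","rb")); A=axis(YAW); e=M-.067*A
X=[e+.01*A,e,e-.013*A,e-.02*A,e-.026*A,[e[0],e[1],.015],[e[0]+.03,e[1],.015]]
print(e,proj(cam(D["scene"]),X).round(0),proj(cam(D["side"]),X).round(0),sep="\n")
print("obs in wild: scene",np.array([180,220])/4+[195,200],"side",np.array([190,240])/4+[280,190])
E
python3 plug.py; python3 st.py
```

```text
[0.54858492 0.13276941 0.06223391]
[[244. 242.]
 [243. 243.]
 [240. 245.]
 [239. 246.]
 [238. 247.]
 [244. 256.]
 [234. 251.]]
[[331. 238.]
 [330. 241.]
 [328. 245.]
 [327. 247.]
 [326. 249.]
 [328. 249.]
 [322. 257.]]
obs in wild: scene [240. 255.] side [327.5 250. ]
scene 12 [270.  222.4] [ 0.024 -0.121  0.016] [  1. 198. 103.]
scene 5 [267.8 226.4] [ 0.021 -0.107  0.016] [  4. 183.  98.]
scene 7 [239.7 255.7] [0.028 0.005 0.016] [ 10. 183. 107.]
side 85 [342.6 210. ] [-0.112 -0.038  0.016] [  6. 191. 123.]
side 299 [306.  223.2] [-0.012 -0.097  0.016] [ 17. 153. 194.]
side 55 [325.9 250.5] [ 0.026 -0.002  0.016] [ 13. 202. 141.]
side 8 [349.6 261.5] [0.016 0.068 0.016] [ 15. 152. 124.]
clock 9.75 dep(mm) -51.97 perp 0.3 y 0.17 ang 0.1 F [-0.2 -0.4 -1.8] Fax -1.4 M [-0.04  0.05 -0.  ]
```

Both views put the plug at jig x≈27 mm, y≈0, on the tray floor. I'll draw the punch out along the axis.

Call:
servo_tool --pt "1.5 0.27 0 -0.42 0 0 0" --pt "1.5 0.8 0 -1.27 0 0 0" --pt "1.5 1.33 0 -2.12 0 0 0" --pt "1.5 1.86 0 -2.97 0 0 0" --pt "1.5 2.4 0 -3.82 0 0 0" --pt "1.5 3.0 0 -4.8 0 0 0" --pt "1.5 3.7 0 -5.94 0 0 0" --pt "1.5 4.5 0 -7.2 0 0 0" --pt "1.5 5.3 0 -8.5 0 0 0" --pt "1.5 5.3 0 -8.5 0 0 0"

```text
clock: 10.75
position: [0.4325, 0.1307, 0.2314]
tool_rot: [3.14, 0.008, -3.129]
force: [0.7, 0.0, -1.2]
grip_width: 0.0225
finger_force: 69.4
```

```bash
python3 st.py; python3 plug.py; python3 - <<'E'
from h import *
from workcell import bot
o=bot.observe(); t,a=nominal()
g=pickle.load(open("grasp.pkl","rb"))
tgt2(o,[.5485,-.1336,.105],0,0,t,a)
E
```

```text
clock 10.75 dep(mm) 49.9 perp 0.97 y -0.44 ang 0.18 F [ 0.7  0.  -1.2] Fax -1.4 M [-0.03  0.07 -0.01]
scene 8 [239.2 253.5] [0.033 0.    0.016] [ 10. 185. 112.]
scene 5 [239.8 258.2] [0.024 0.011 0.016] [ 10. 187. 105.]
side 298 [305.8 222.9] [-0.013 -0.098  0.016] [ 17. 153. 194.]
side 58 [326.1 250.4] [ 0.026 -0.002  0.016] [ 13. 197. 134.]
side 28 [353.3 254.1] [-0.009  0.064  0.016] [ 16. 152. 156.]
shift [-10.3  -26.53   3.69] rot [-0.05 32.15  1.  ]
```

Call:
servo_tool --pt "1.5 -2 -2.5 -1.0 0 8 0.3" --pt "1.5 -5 -6 -1.0 0 16 0.6" --pt "1.5 -8 -9.5 -0.5 0 24 0.8" --pt "1.5 -10.3 -13 1 0 32.15 1.0" --pt "1.5 -10.3 -17.5 2 0 32.15 1.0" --pt "1.5 -10.3 -22 3 0 32.15 1.0" --pt "1.5 -10.3 -25.5 3.69 0 32.15 1.0" --pt "1.5 -10.3 -26.53 3.69 0 32.15 1.0" --pt "1.5 -10.3 -26.53 3.69 0 32.15 1.0" --pt "1.5 -10.3 -26.53 3.69 0 32.15 1.0"

```text
clock: 11.85
position: [0.5393, -0.132, 0.1925]
tool_rot: [-3.139, -0.556, 3.137]
force: [0.1, 1.7, -1.0]
grip_width: 0.0224
finger_force: 69.0
```

```bash
cat > chk.py <<'E'
from h import *
from workcell import bot
o=bot.observe(); t,a=nominal()
R=Ro.from_euler("xyz",o["tool_rot"]);print("tip",(R.apply(t)+o["position"]).round(4),"axis",R.apply(a).round(3),"F",o["force"].round(1),"M",o["moment"].round(2),"clk",o["clock"],o["finger_force"])
for z in (.105,.080,.045,.008): tgt2(o,[.5485,-.1336,z],0,0,t,a)
E
python3 chk.py; python3 - <<'E'
from h import *
from workcell import bot
fs=[bot.grab_frame(n)["frame"] for n in ("scene","side")]
cv2.imwrite("pics/w5.png",np.hstack([cv2.resize(fs[0][130:210,260:340],(400,400),interpolation=cv2.INTER_CUBIC),cv2.resize(fs[1][150:230,210:290],(400,400),interpolation=cv2.INTER_CUBIC)]))
D=pickle.load(open("d2.pkl","rb")); X=[[.5485,-.1336,z] for z in (0,.075,.105,.172)]
print((proj(cam(D["scene"]),X)-[260,130])*5,(proj(cam(D["side"]),X)-[210,150])*5+[400,0])
E
```

```text
tip [ 0.5484 -0.132   0.1044] axis [ 0.001 -0.     1.   ] F [ 0.1  1.7 -1. ] M [ 0.07 -0.7  -0.02] clk 11.85 69.0307366847992
shift [ 0.03 -0.16 -0.05] rot [-0.03 -0.06  0.08]
shift [-1.29 -0.15  2.07] rot [-0.03 -0.06  0.08]
shift [-3.14 -0.14  5.04] rot [-0.03 -0.06  0.08]
shift [-5.09 -0.14  8.18] rot [-0.03 -0.06  0.08]
[[196.40739368 319.97436624]
 [199.91024213 215.72949044]
 [201.41332441 170.99771643]
 [205.0068219   64.05512239]] [[615.79022292 269.79465934]
 [609.03511567 197.39446542]
 [606.16311697 166.61282785]
 [599.36069844  93.70555888]]
```

View pics/w5.png

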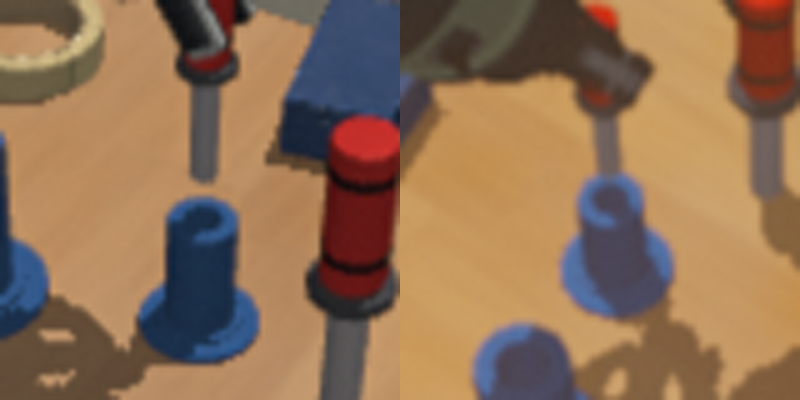

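Rod tip (204,175) over mouth (203,217) in the scene view, and (607,168) over (610,197) in the side view: aligned. I'll lower it into the holder.

Call:
servo_tool --pt "1.5 -0.4 -0.15 0.65 0 0 0" --pt "1.5 -0.85 -0.15 1.35 0 0 0" --pt "1.5 -1.29 -0.15 2.07 0 0 0" --pt "1.5 -1.6 -0.15 2.6 0 0 0" --pt "1.5 -1.9 -0.15 3.1 0 0 0" --pt "1.5 -1.9 -0.15 3.1 0 0 0"

```text
clock: 12.55
position: [0.5385, -0.135, 0.1556]
tool_rot: [-3.138, -0.557, 3.135]
force: [-0.4, 0.0, -0.9]
grip_width: 0.0225
finger_force: 69.0
```

```bash
python3 chk.py
```

```text
tip [ 0.5475 -0.135   0.0674] axis [0.002 0.    1.   ] F [-0.4  0.  -0.9] M [ 0.02 -0.75  0.08] clk 12.55 69.03096556663513
shift [ 1.92  0.13 -3.23] rot [-0.03 -0.12  0.01]
shift [ 0.6   0.14 -1.1 ] rot [-0.03 -0.12  0.01]
shift [-1.25  0.15  1.87] rot [-0.03 -0.12  0.01]
shift [-3.21  0.16  5.01] rot [-0.03 -0.12  0.01]
```

Inside the bore with no contact. I'll lower to near home.

Call:
servo_tool --pt "1.5 -0.4 0.1 0.6 0 0 0" --pt "1.5 -0.8 0.14 1.2 0 0 0" --pt "1.5 -1.3 0.15 1.95 0 0 0" --pt "1.5 -1.8 0.15 2.75 0 0 0" --pt "1.5 -2.3 0.15 3.5 0 0 0" --pt "1.5 -2.7 0.15 4.15 0 0 0" --pt "1.5 -3.0 0.15 4.65 0 0 0" --pt "1.5 -3.0 0.15 4.65 0 0 0"

```text
clock: 13.35
position: [0.5395, -0.1337, 0.1003]
tool_rot: [-3.138, -0.557, 3.135]
force: [-0.4, 0.2, -0.5]
grip_width: 0.0226
finger_force: 69.0
```

```bash
python3 chk.py
```

```text
tip [ 0.5485 -0.1338  0.0122] axis [0.002 0.    1.   ] F [-0.4  0.2 -0.5] M [-0.01 -0.63 -0.01] clk 13.35 69.03119087219238
shift [ 4.92 -0.01 -7.87] rot [-0.04 -0.12  0.01]
shift [ 3.6  -0.01 -5.75] rot [-0.04 -0.12  0.01]
shift [ 1.75  0.   -2.78] rot [-0.04 -0.12  0.01]
shift [-0.21  0.01  0.36] rot [-0.04 -0.12  0.01]
```

Call:
servo_tool --pt "1.5 -0.1 0 0.16 0 0 0" --pt "1.5 -0.19 0 0.32 0 0 0" --pt "1.5 -0.19 0 0.32 0 0 0" --pt "8.5 -0.19 0 0.32 0 0 0" --pt "8.5 -0.19 0 0.32 0 0 0" --pt "8.5 -0.19 0 0.32 0 0 0" --pt "8.5 -0.19 0 0.32 0 0 0" --pt "8.5 -0.19 0 0.32 0 0 0" --pt "8.5 -0.19 0 0.32 0 0 0"

```text
clock: 14.25
position: [0.5398, -0.1337, 0.0974]
tool_rot: [-3.138, -0.556, 3.135]
force: [0.1, 1.4, 0.1]
grip_width: 0.0849
finger_force: 0.0
```

Call:
servo_tool --pt "8.5 0 0 -1 0 0 0" --pt "8.5 0 0 -3 0 0 0" --pt "8.5 0 0 -6 0 0 0" --pt "8.5 0 0 -9 0 0 0" --pt "8.5 0 0 -12 0 0 0" --pt "8.5 0 0 -15 0 0 0" --pt "8.5 0 0 -15 0 0 0"

```text
clock: 14.95
position: [0.6213, -0.1332, 0.2283]
tool_rot: [-3.138, -0.551, 3.135]
force: [0.4, -0.5, -0.5]
grip_width: 0.0852
finger_force: 0.0
```

```bash
python3 plug.py; python3 - <<'E'
from h import *
from workcell import bot
print(bot.observe()["clock"])
fs=[bot.grab_frame(n)["frame"] for n in ("scene","side")]
cv2.imwrite("pics/w6.png",np.hstack([cv2.resize(fs[0][130:290,190:350],(400,400),interpolation=cv2.INTER_CUBIC),cv2.resize(fs[1][150:290,210:350],(400,400),interpolation=cv2.INTER_CUBIC)]))
E
```

```text
scene 7 [239.4 253.7] [0.032 0.001 0.016] [ 10. 186. 111.]
scene 5 [239.8 258.2] [0.024 0.011 0.016] [ 10. 186. 102.]
side 328 [305.7 223.2] [-0.012 -0.098  0.016] [ 15. 153. 135.]
side 59 [326.  250.3] [ 0.026 -0.002  0.016] [ 13. 201. 135.]
side 6 [349.7 257.5] [0.005 0.062 0.016] [ 16. 151. 148.]
15.05
```

View pics/w6.png

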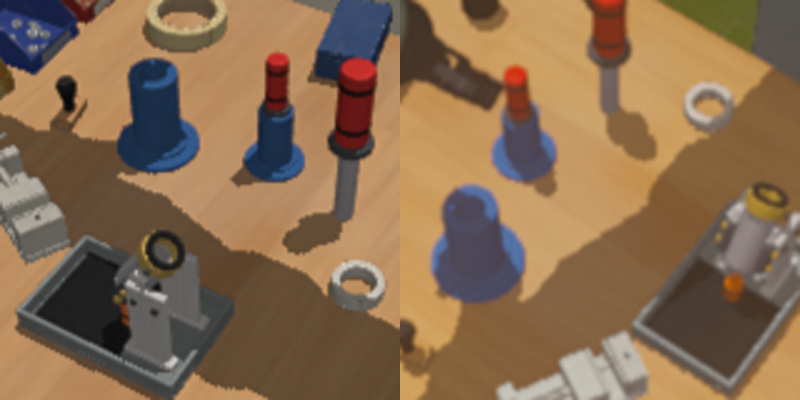

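The punch stands home in its holder at (277,100), and the plug rests in the tray. The bystanders haven't moved, so I'm handing in.

```bash
python3 -c "
from workcell import bot
print(bot.job_done())"
```

```text
the job is handed in; nothing more can be done
None
```

I pressed the plug out into the jig's tray, stood the punch back home in its holder and handed the job in at about 15 s; I stopped once the plug was out, without feeling the collar on the buffer, and no verdict came back.

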